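# Raise the counterweighted gate and send the board rack through

### The arm

A 6-joint arm with a two-finger parallel gripper is mounted at the origin on a cart in front of the work surface, level with it; the furniture and walls round the work are solid. World frame = base frame: x ahead of the robot, y to its left, z up, the work surface at z = 0. Lengths are in m, angles in rad, forces in N, time in s.
With the tool pointing down it reaches from about 0.35 to 0.85 m from the base axis. Payload 8.1 kg.
Tool frame: the origin (TCP) lies at the very end of the fingers, on their centre line; the grasp point (between the pads) lies 19 mm behind it; z points along the fingers, y is the direction in which the jaws open and shut (so a half turn about z gives the same grasp; the last joint's range is limited). The gripper opens to 93 mm and grips with 3 to 60 N. Pads are 15 mm wide; open, the fingers measure 128 mm over their backs; the gripper's body (75 mm by 188 mm) begins 65 mm behind the grasp point.
Start: joints at [-1.216, 0.13, 1.488, -0, 1.523, -0.085], TCP at [0.255, -0.543, 0.219] pointing down, gripper open.
Joint ranges: [-2.96, 2.96], [-0.89, 2.26], [0.02, 2.5], [-1.34, 4.48], [0, 2.73], [-2.66, 2.66]. Speed limits (rad/s): [2.39, 2.39, 2.79, 3.14, 3.14, 3.14].

### API

Orientations are given as a rotation vector (axis times angle).
In Python, from plant import read_state, read_camera, close_job gives the robot as it stands.
- The arm moves only by the tool jog_arm, never from a script. Its argument "motion" is one flat list of numbers, 7 for each row, row after row: the opening, from 0 (shut) to 1 (fully open), then the shift along the tool's x, y, z scaled (see below), then the turn, a rotation vector about the tool's x, y, z scaled (see below). A call has 1 to 8 rows; each row is the pose to reach, as a shift and turn from the pose measured when the call began, along the tool's axes at that moment; what a row does not reach only later rows make up. The controller multiplies each number of a shift by 0.5 m and each number of a turn by 90 degrees. A row lasts 1/10 s, in which the tool goes at most 50 mm and 8.59 degrees, less where a joint would pass 70% of its speed; a pose out of reach is approached as far as the arm can. A call with a number of a shift or a turn outside -1 to 1 is refused whole. A call with a gripper value outside its range is refused whole. The fingers move at their own pace and stop on an object; "grip_force" is the grip in N (left out, the last holds). Time passes only in rows, so rows that repeat a pose let the fingers close. It gives the time, the measured TCP pose, the force and the opening at its end, in the units of the state.
- read_state(): the state, without advancing time (a new reading comes with each control period).
- read_camera(name): name is "scene" or "top" or "wrist"; returns a dict with "frame" (420x560x3 uint8, red, green, blue), "vertical_fov" (degrees; the focal length in pixels is half the picture's height over the tangent of half this angle, whatever the lens; pixels are square), "cx", "cy" (the principal point, pixels), "world_from_camera" (4x4, takes a point from camera to world coordinates); the wrist camera has in their place "hand_eye" (4x4, takes a point from camera to tool coordinates, whose origin is the TCP and whose axes are the flange's). Camera axes: x right, y down, z forward; pixel columns grow to the right and rows downward; lengths in m; the calibration is good to about 2 mm. The wrist camera is an equidistant fisheye: a pixel r from the principal point sees the ray r / f radians off the axis. A picture is of the moment at which its call begins: read the wrist's pose just before it. There is no depth.
- close_job(): hands the job in, once; it reports no verdict.
The state is a dict: "t": time; "q": joint angles; "dq": joint speeds; "joint_torque": joint torques, N m; "tool_pos": TCP position; "orientation": TCP orientation; "force": force on the tool from outside, world axes, zero at the start; "wrist_torque": the same for the moment, N m; "opening": finger opening in m.
Only numpy, scipy, OpenCV 4.12 (cv2) and the standard library are available. Lean on these libraries where they do the work, as an engineer would, in place of code of your own. Each camera call takes 0.05 s, during which the arm holds its last target.

### The job

Using only the outside of the fingers, push the counterweighted gate arm of the feed track up past its balance point and let go, so that it swings over and stays raised by itself. Then push the rack of circuit boards along the track, under the raised arm, until it sits against the end stop, with the gate still up. Grasp nothing, do not lift or tip the rack, and leave the things lying round about where they are.

Things in the scene. Friction and masses are not known exactly. Their poses are not given: they have to be found in the camera images.
- feed_track: Feed track, fixed, a deck on six feet. Origin on the bench top, in the gate's plane of swing; y runs along the track to the end stop, x across it to the gate post, z up. Deck plate 6 mm thick, its top at z = 46 mm. Channel on it 85 mm wide between rails 10 mm wide with tops at z = 58 mm, centred on x = -30 mm, from y = -180 (open end) to +151 mm (stop).
- gate (a joint): Gate arm angle, rad: 0 = down, level across the track on its stop, blocking the rack; grows as the free end swings up; upper stop 1.75, leaning back a little past upright. Counterweighted: below its balance point (about 0.9 rad) it falls shut by itself, above it swings over to the upper stop and stays. Raising it takes under 1 N at 140 mm from the hinge.
- gate_hinge (a point): Hinge axis of the gate, at 75, 0, 120 mm in the feed_track frame, parallel to the track's y axis, in a post behind the track (34 mm in x, 45 mm in y, top at z = 138 mm). A steel disc counterweight (36 mm diameter, 24 mm wide) sits on a stalk 62 mm from the hinge, above and behind it when the arm is down.
- gate_tip (a point): Centre (x toward the hinge) of the round rubber end (20 mm diameter, 22 mm wide) of the gate arm, 186 mm from the hinge. The arm is a straight aluminium bar from hinge to here, 14 mm wide and 12 mm thick; when down it is level and points along the track's -x (toward the robot), its underside 114 mm above the bench and 68 mm above the deck, free space beneath.
- board_rack: Loose black rack with four upright green circuit boards, 80 mm (x, across the track) by 90 mm (y, along it) by 90 mm high, 0.3 to 0.54 kg, in the channel on the -y side of the gate. Origin: centre of its underside. Its end faces (y = -45 and +45 mm) are flat upright plates 80 mm wide. Against the stop its origin is at y = 106 mm in the feed_track frame.
- stop_face (a point): Centre of the end stop's contact face (two rubber pads; stop 45 mm high above the plate) that the rack meets, at -30, 151, 70 mm in the feed_track frame, on the channel's centre line.
- polyimide_tape: Bystander: orange tape roll, 60 mm diameter, 12 mm high, lying behind the track. Leave alone. Origin: centre of underside.
- connector_6: Bystander: white connector with wire stubs, 70x27x12 mm, behind the track. Leave alone. Origin: centre of underside.
- connector_4: Bystander: black connector with wire stubs, 68x21x12 mm, to the right of the track. Leave alone. Origin: centre of underside.
- flush_cutter: Bystander: small cutter with red grips, 45x128x12 mm, to the right of the track. Leave alone. Origin: centre of underside.
- tip_tinner: Bystander: small round white tin, 38 mm diameter, 19 mm high, to the right. Leave alone. Origin: centre of underside.
- flux_jar: Bystander: amber jar with white cap, 44 mm diameter, 47 mm high, to the right. Leave alone. Origin: centre of underside.
- carton_a: Bystander: small white carton, 50x62x55 mm, to the right of the track. Leave alone. Origin: centre of underside.

How it is judged:
By the outcome, as a careful person would: the job done as asked, in the order asked, and still so for the second after the job is handed in, with the robot touching nothing.
It also fails if it takes over 51 s, if anything falls off the work surface, if the arm or the gripper's body presses on something with over 40 N, if the wrist force passes 120 N, or if a joint passes its speed limit or range.

## Working session

There is one attempt and no reset: what is moved stays moved. The work goes in short steps, Python scripts to look and compute and a tool call to move; the robot and the scene stay as the last step left them, time stands still between calls to the robot, and variables do not carry over. Pictures are saved under pics/ and viewed, and the job is handed in when it is done.

Besides the shell and the picture viewer there is one more tool, called after ">>>" as a command line: name --argument value ..., lists and objects as JSON in quotes. jog_arm: Moves the arm, as the interface text tells. Its arguments: {"type":"object","properties":{"motion":{"type":"array","items":{"type":"number"}},"grip_force":{"type":"number"}},"required":["motion"]}

```bash
mkdir -p pics; ls; python3 - <<'E'
from plant import *
import cv2
s=read_state();print(s)
for n in ("scene","top","wrist"):
    c=read_camera(n);print(n,c["vertical_fov"],c["cx"],c["cy"],c.get("world_from_camera",c.get("hand_eye")))
    cv2.imwrite(f"pics/{n}0.png",c["frame"][:,:,::-1])
E
```

```text
pics
{'t': 0.0, 'q': array([-1.21638985e+00,  1.31188800e-01,  1.48925755e+00, -2.49025895e-05,
        1.52298272e+00, -8.53734812e-02]), 'dq': array([ 0.00063457, -0.00035684,  0.00097419,  0.00138967,  0.00206761,
        0.00159052]), 'joint_torque': array([-1.58501025e-03, -5.59842789e+01, -4.91764748e+01,  7.65740848e-02,
        3.53083864e-02, -1.18179255e-04]), 'tool_pos': array([ 0.25527542, -0.54236827,  0.21758287]), 'orientation': array([-3.06417448e+00, -6.84856908e-01,  4.25332125e-04]), 'force': array([ 0.35295958,  0.9891452 , -0.35644062]), 'wrist_torque': array([ 0.02707474, -0.01769055, -0.02850403]), 'opening': 0.0929577651833314}
scene 43.90755046193067 280.8216686709073 210.2168960323474 [[-0.58321944 -0.41252393  0.69977074 -0.68057239]
 [-0.81216088  0.31288564 -0.49244013  0.87546331]
 [-0.01580488 -0.85552708 -0.51751678  1.00571242]
 [ 0.          0.          0.          1.        ]]
top 42.844689924002594 279.330592392752 219.7881476621309 [[ 0.00715832 -0.98835327  0.15200843  0.35483232]
 [-0.9997468  -0.01031647 -0.01999763  0.00677015]
 [ 0.02133292 -0.15182679 -0.98817687  1.503088  ]
 [ 0.          0.          0.          1.        ]]
wrist 65.70646984690485 281.6226577743391 210.49917792772928 [[-1.07671477e-04 -9.57852162e-01 -2.87261596e-01  8.06493379e-02]
 [ 9.99999884e-01  3.17303123e-05 -4.80622592e-04  6.44960438e-04]
 [ 4.69480289e-04 -2.87261615e-01  9.57852047e-01 -1.66904196e-01]
 [ 0.00000000e+00  0.00000000e+00  0.00000000e+00  1.00000000e+00]]
```

View pics/scene0.png

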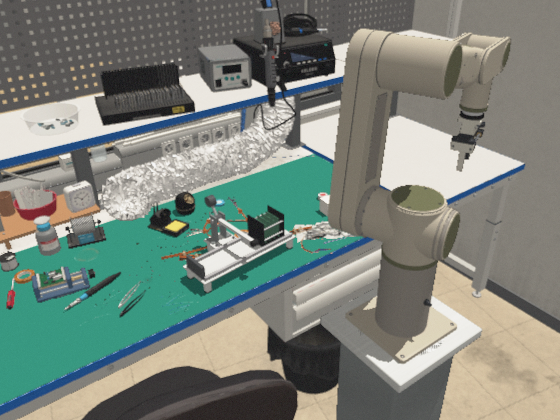

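View pics/top0.png

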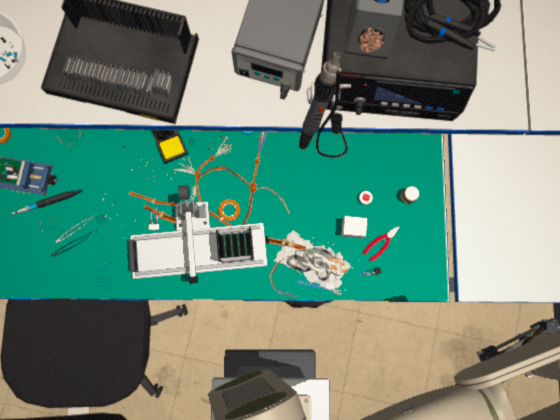

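```bash
python3 - <<'E'
import cv2
a=cv2.imread("pics/top0.png")
cv2.imwrite("pics/topc.png",cv2.resize(a[60:260,180:440],None,fx=3,fy=3,interpolation=cv2.INTER_CUBIC))
a=cv2.imread("pics/scene0.png")
cv2.imwrite("pics/scenec.png",cv2.resize(a[110:330,150:420],None,fx=2.7,fy=2.7,interpolation=cv2.INTER_CUBIC))
E
```

```text
(no output)
```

View pics/topc.png

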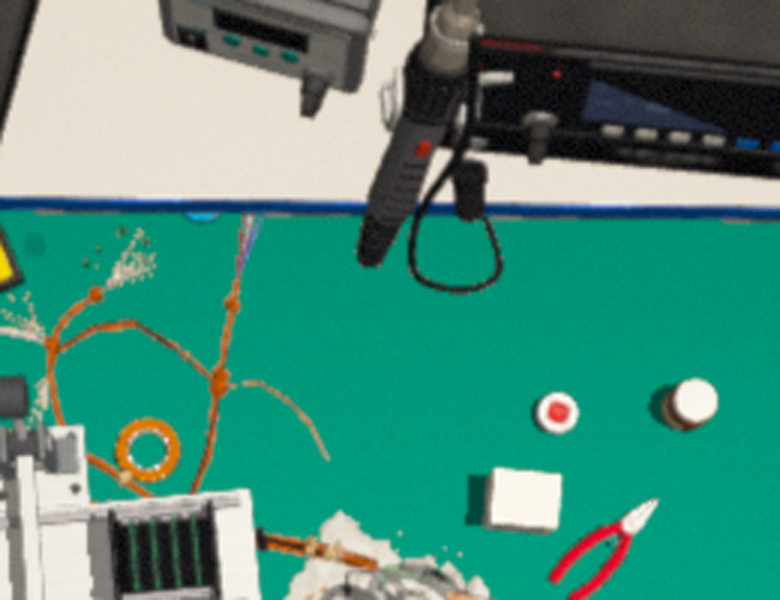

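View pics/scenec.png

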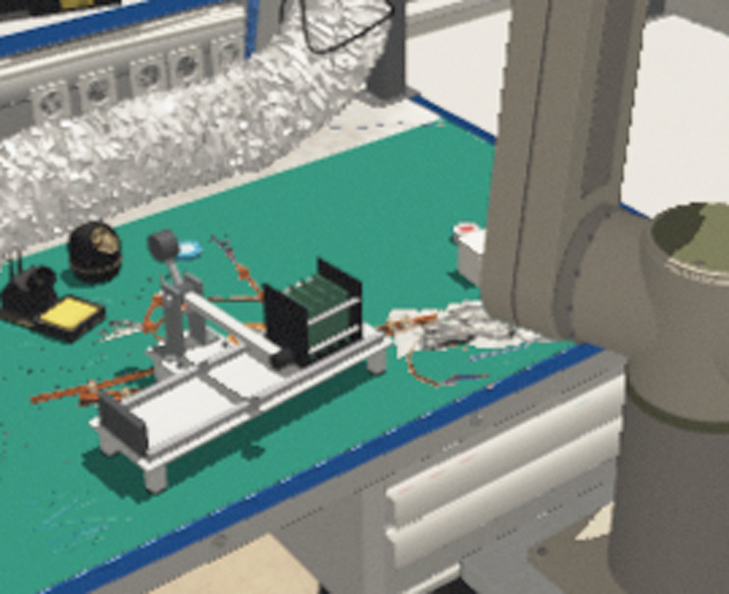

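The track lies at about (130–267, 225–275) in the top view. The gate bar is at column 190 with its post at the upper end, the rack is at about (237, 245), and the stop is on the left (+y). I'll zoom in next.

```bash
python3 - <<'E'
import cv2
a=cv2.imread("pics/top0.png")
cv2.imwrite("pics/topd.png",cv2.resize(a[175:295,120:280],None,fx=5,fy=5,interpolation=cv2.INTER_CUBIC))
a=cv2.imread("pics/scene0.png")
cv2.imwrite("pics/scened.png",cv2.resize(a[190:295,180:320],None,fx=5.5,fy=5.5,interpolation=cv2.INTER_CUBIC))
E
```

```text
(no output)
```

View pics/topd.png

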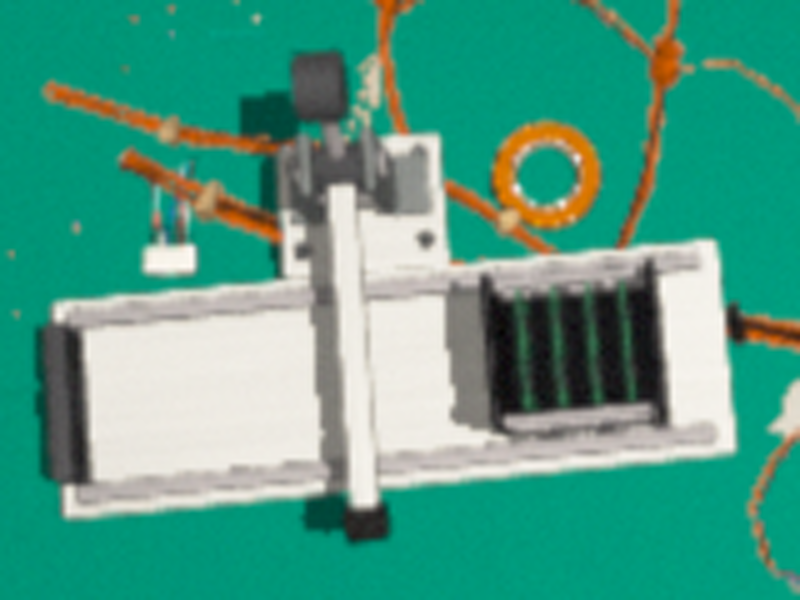

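View pics/scened.png

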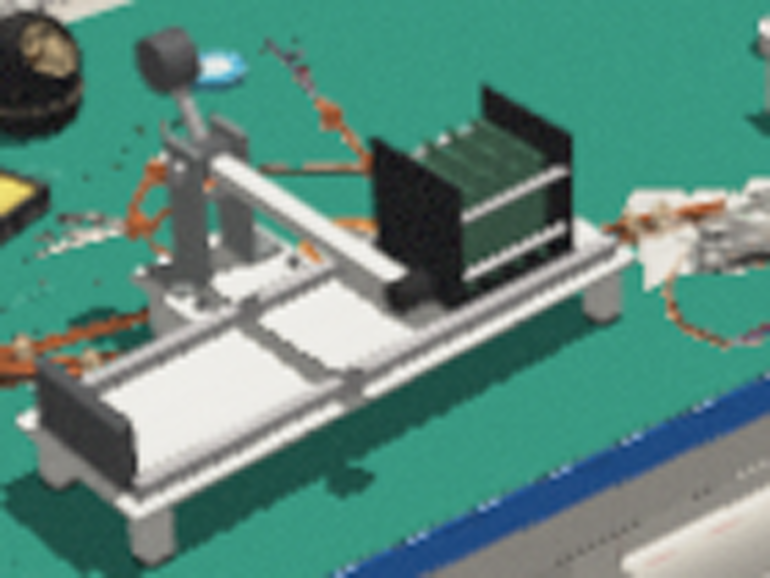

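```bash
cat > h.py <<'E'
import numpy as np, cv2
from plant import *
from scipy.optimize import least_squares
def proj(c,P):
    P=np.atleast_2d(P);M=np.linalg.inv(c["world_from_camera"])
    p=P@M[:3,:3].T+M[:3,3];f=210/np.tan(np.radians(c["vertical_fov"]/2))
    return np.c_[c["cx"]+f*p[:,0]/p[:,2],c["cy"]+f*p[:,1]/p[:,2]]
def T(v,P):
    P=np.atleast_2d(P)/1000;c,s=np.cos(v[2]),np.sin(v[2])
    return np.c_[v[0]+c*P[:,0]-s*P[:,1],v[1]+s*P[:,0]+c*P[:,1],P[:,2]]
def edges(v,ry,al=0.):
    L=[]
    for x in(-82.5,-72.5,12.5,22.5):L.append([(x,-180,58),(x,151,58)])
    L+= [[(-72.5,151,91),(12.5,151,91)],[(-72.5,151,46),(12.5,151,46)]]
    ca,sa=np.cos(al),np.sin(al)
    L.append([(75,0,120),(75-186*ca,0,120+186*sa)])
    for z in(46,136):
        r=[(-70,ry-45,z),(10,ry-45,z),(10,ry+45,z),(-70,ry+45,z)]
        L+=[[r[i],r[(i+1)%4]] for i in range(4)]
    return [T(v,l) for l in L]
def overlay(c,v,ry,box,fx,fn,al=0.):
    x0,y0,x1,y1=box;im=cv2.resize(np.ascontiguousarray(c["frame"][y0:y1,x0:x1,::-1]),None,fx=fx,fy=fx,interpolation=cv2.INTER_CUBIC)
    for l in edges(v,ry,al):
        p=((proj(c,l)-[x0,y0]+.5)*fx-.5).round().astype(int);cv2.line(im,tuple(map(int,p[0])),tuple(map(int,p[1])),(0,0,255),1)
    cv2.imwrite(fn,im)
E
cat > fit.py <<'E'
from h import *
ct=read_camera("top");cs=read_camera("scene")
t=lambda x,y:(120+(x+.5)/5-.5,175+(y+.5)/5-.5)
s=lambda x,y:(180+(x+.5)/5.5-.5,190+(y+.5)/5.5-.5)
obs=[(ct,(17.5,-180,58),t(700,257)),(ct,(-77.5,-180,58),t(716,432)),(ct,(-111,0,125),t(367,524)),
(cs,(-111,0,120),s(410,290)),(ct,(-72.5,151,91),t(85,475)),(ct,(12.5,151,91),t(78,328))]
f=lambda v:np.concatenate([(proj(c,T(v,P))[0]-o) for c,P,o in obs])
r=least_squares(f,[.5,.2,0.05],loss='soft_l1');print(r.x,f(r.x).reshape(-1,2).round(1))
tx=least_squares(lambda y:np.concatenate([proj(ct,T(r.x,(-30,y[0]-45,136)))[0]-t(660,345),proj(ct,T(r.x,(-30,y[0]+45,136)))[0]-t(492,360)]),[-100.]).x
print(tx)
overlay(ct,r.x,tx[0],(120,175,280,295),5,"pics/ot.png");overlay(cs,r.x,tx[0],(180,190,320,295),5.5,"pics/os.png")
E
python3 fit.py
```

```text
[0.52217929 0.2088824  0.10518631] [[-0.2  0.3]
 [-0.2  0.1]
 [ 0.4 -0.5]
 [ 2.5 -0.3]
 [-0.2  0.8]
 [-0.7 -2. ]]
[-113.02234975]
```

View pics/ot.png

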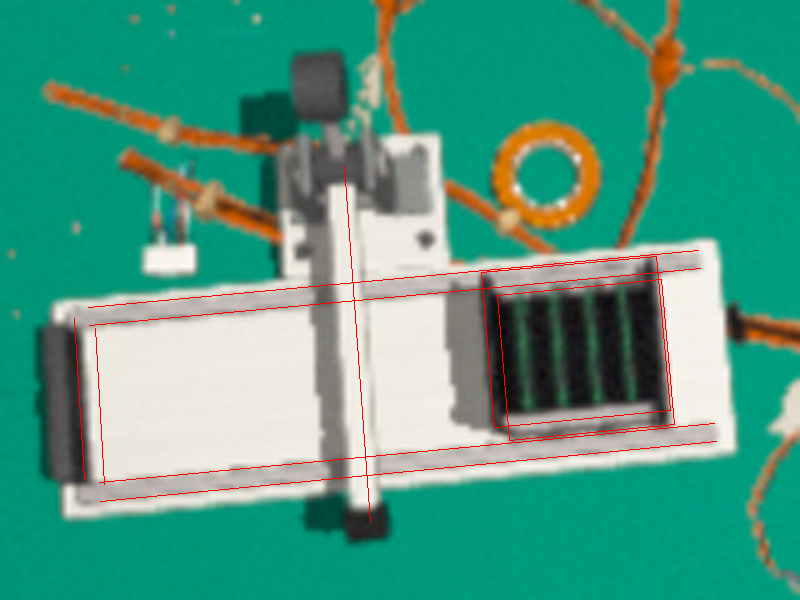

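View pics/os.png

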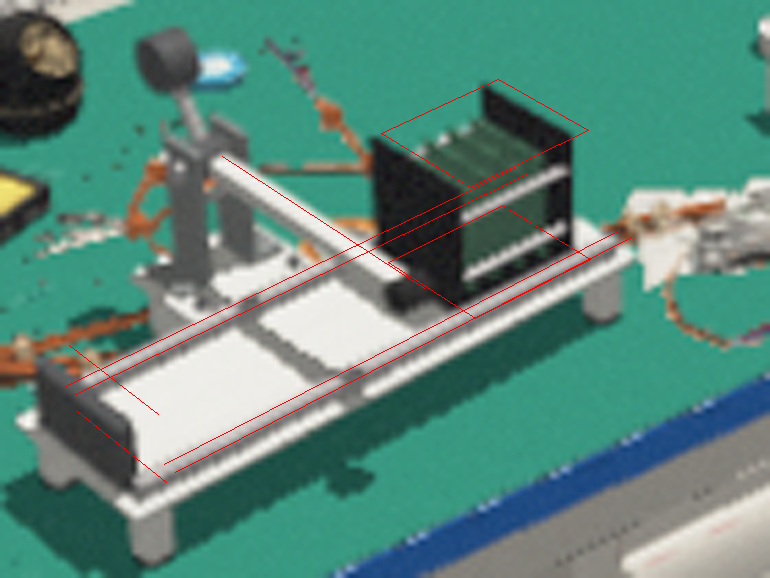

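```bash
python3 - <<'E'
from h import *
from scipy.spatial.transform import Rotation as R
s=read_state();print(R.from_rotvec(s["orientation"]).as_matrix().round(3))
v=[0.522,0.212,0.105]
for n,P in dict(hinge=(75,0,120),c140=(-65,0,114),tip=(-111,0,120),rackback=(-30,-158,70),stop=(-30,151,70)).items(): print(n,T(v,P).round(3))
c=read_camera("wrist");cv2.imwrite("pics/w1.png",c["frame"][:,:,::-1])
E
```

```text
[[ 0.905  0.426 -0.   ]
 [ 0.426 -0.905  0.001]
 [ 0.    -0.001 -1.   ]]
hinge [[0.597 0.22  0.12 ]]
c140 [[0.457 0.205 0.114]]
tip [[0.412 0.2   0.12 ]]
rackback [[0.509 0.052 0.07 ]]
stop [[0.476 0.359 0.07 ]]
```

View pics/w1.png

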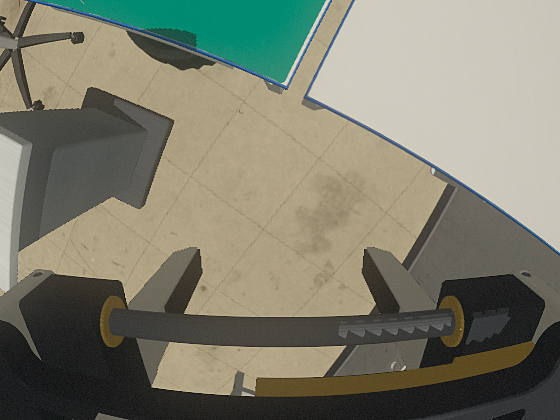

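```bash
cat >> h.py <<'E'
from scipy.spatial.transform import Rotation as R
def cmd(pos,Rt=None,quiet=0):
    s=read_state();R0=R.from_rotvec(s["orientation"])
    sh=R0.inv().apply(np.array(pos)-s["tool_pos"])
    tr=np.zeros(3) if Rt is None else (R0.inv()*Rt).as_rotvec()
    print("shift",(sh/.5).round(4),"turn",(tr/(np.pi/2)).round(4),"dist",np.linalg.norm(sh).round(3),np.degrees(np.linalg.norm(tr)).round(1))
YAW=.105
def down(yaw): # tool x at yaw, z down
    c,s=np.cos(yaw),np.sin(yaw);return R.from_matrix(np.array([[c,s,0],[s,-c,0],[0,0,-1]]))
def axes(x,z,yaw=YAW): # tool x,z in track frame
    x=np.array(x,float);z=np.array(z,float);z/=np.linalg.norm(z);x-=z*(x@z);x/=np.linalg.norm(x)
    return R.from_euler('z',yaw)*R.from_matrix(np.c_[x,np.cross(z,x),z])
E
python3 -c "
from h import *
cmd([.45,-.25,.35],axes([0,1,0],[0,0,-1]))"
```

```text
shift [ 0.6014 -0.3642 -0.2632] turn [-3.000e-04 -3.000e-04 -7.869e-01] dist 0.375 70.8
```

>>> jog_arm --motion '[0,0.6,-0.364,-0.264,0,0,-0.787,0,0.6,-0.364,-0.264,0,0,-0.787,0,0.6,-0.364,-0.264,0,0,-0.787,0,0.6,-0.364,-0.264,0,0,-0.787,0,0.6,-0.364,-0.264,0,0,-0.787,0,0.6,-0.364,-0.264,0,0,-0.787,0,0.6,-0.364,-0.264,0,0,-0.787,0,0.6,-0.364,-0.264,0,0,-0.787]'

```text
t: 1.1
tool_pos: [0.4513, -0.2475, 0.3526]
orientation: [2.132, 2.305, 0.003]
force: [0.3, -0.7, 0.0]
opening: 0.0333
```

```bash
python3 -c "
from h import *
s=read_state();print(s['t'],s['tool_pos'],s['q'],s['opening'])
cmd([.43,0.05,.36],axes([0,1,0],[0,0,-1]))
c=read_camera('wrist');cv2.imwrite('pics/w2.png',c['frame'][:,:,::-1])"
```

```text
1.1 [ 0.45127281 -0.2475422   0.35259289] [-6.02322381e-01 -1.18672778e-01  1.49690778e+00  1.32700721e-03
  1.76111933e+00 -6.79869268e-01] 0.03329829770435213
shift [ 0.5966  0.0039 -0.015 ] turn [ 0.0016  0.0003 -0.0173] dist 0.298 1.6
```

View pics/w2.png

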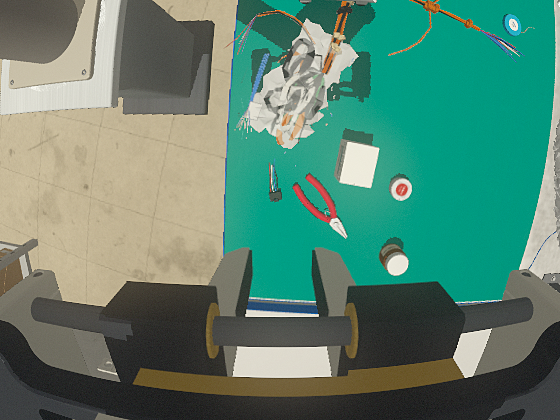

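The wrist view shows the shut fingers at the bottom and the bystanders ahead (cutter, carton, tin, jar). Next I'll move over the track to refine its pose.

>>> jog_arm --motion '[0,0.65,0,-0.06,0,0,-0.017,0,0.65,0,-0.06,0,0,-0.017,0,0.65,0,-0.06,0,0,-0.017,0,0.65,0,-0.06,0,0,-0.017,0,0.65,0,-0.06,0,0,-0.017,0,0.65,0,-0.06,0,0,-0.017,0,0.65,0,-0.06,0,0,-0.017,0,0.65,0,-0.06,0,0,-0.017]'

```text
t: 1.95
tool_pos: [0.4232, 0.0806, 0.3841]
orientation: [2.083, 2.347, 0.007]
force: [0.0, -0.4, 0.2]
opening: 0.0004
```

```bash
python3 -c "
from h import *
s=read_state();print(s['t'],s['tool_pos'],s['q'],s['opening'])
np.savez('w3.npz',p=s['tool_pos'],o=s['orientation'])
c=read_camera('wrist');cv2.imwrite('pics/w3.png',c['frame'][:,:,::-1])"
```

```text
1.95 [0.42321127 0.0805512  0.38406298] [ 6.82898695e-02 -3.39537101e-01  1.62732220e+00  7.84734835e-04
  1.84834050e+00 -5.05146393e-02] 0.00037700574703728644
```

View pics/w3.png

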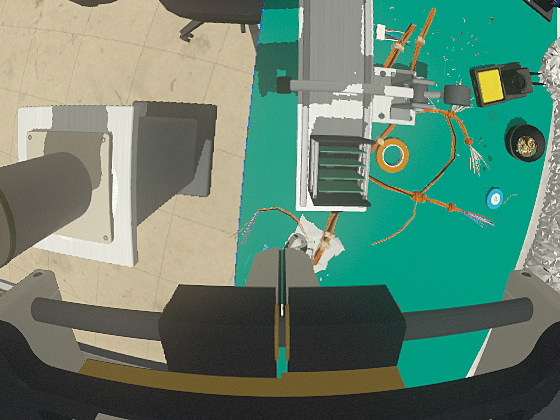

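```bash
cat >> h.py <<'E'
def projw(c,p,o,P):
    P=np.atleast_2d(P);q=R.from_rotvec(o).inv().apply(P-p);M=np.linalg.inv(c["hand_eye"])
    q=q@M[:3,:3].T+M[:3,3];f=210/np.tan(np.radians(c["vertical_fov"]/2))
    r=np.hypot(q[:,0],q[:,1]);th=np.arctan2(r,q[:,2]);return np.c_[c["cx"]+f*th*q[:,0]/r,c["cy"]+f*th*q[:,1]/r]
def overw(c,p,o,v,ry,box,fx,fn,al=0.):
    x0,y0,x1,y1=box;im=cv2.resize(np.ascontiguousarray(c["frame"][y0:y1,x0:x1,::-1]),None,fx=fx,fy=fx,interpolation=cv2.INTER_CUBIC)
    for l in edges(v,ry,al):
        l=np.linspace(l[0],l[1],12)
        q=((projw(c,p,o,l)-[x0,y0]+.5)*fx-.5).round().astype(np.int32);cv2.polylines(im,[q],False,(0,0,255),1)
    cv2.imwrite(fn,im)
E
python3 -c "
from h import *
s=read_state();c=read_camera('wrist')
overw(c,s['tool_pos'],s['orientation'],[.522,.212,.105],-113,(260,0,480,220),2.7,'pics/ow.png')
cv2.imwrite('pics/w3c.png',cv2.resize(c['frame'][0:220,260:480,::-1],None,fx=2.7,fy=2.7,interpolation=cv2.INTER_CUBIC))"
```

```text
(no output)
```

View pics/ow.png

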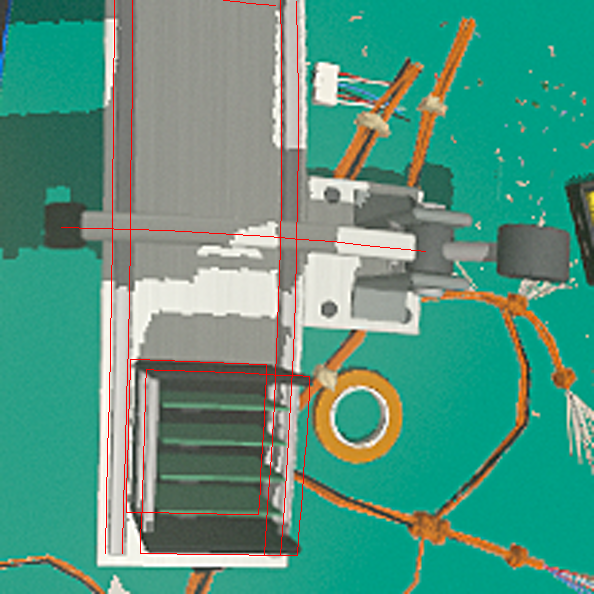

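View pics/w3c.png

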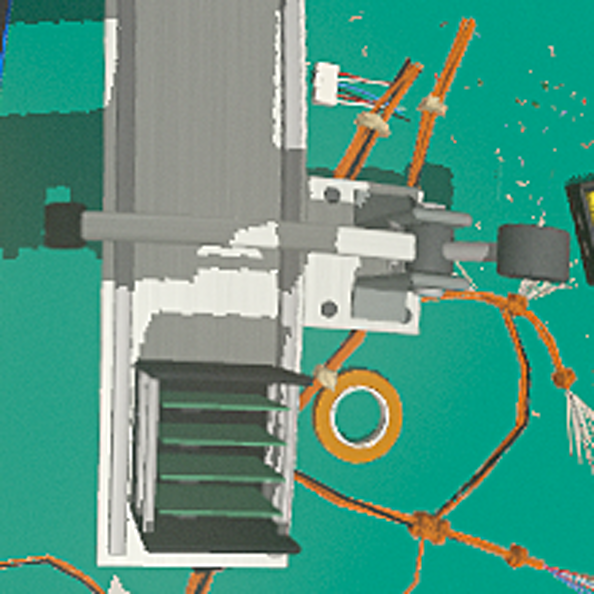

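```bash
python3 -c "
from h import *
s=read_state();c=read_camera('wrist');ct=read_camera('top')
w=lambda x,y:(260+(x+.5)/2.7-.5,(y+.5)/2.7-.5)
t=lambda x,y:(120+(x+.5)/5-.5,175+(y+.5)/5-.5)
ob=[((-111,0,120),w(66,225)),((-40,0,126),w(205,230)),((17.5,-180,58),w(281,553)),((-77.5,-180,58),w(117,553))]
ot=[((17.5,-180,58),t(700,257)),((-77.5,-180,58),t(716,432)),((-111,0,125),t(367,524)),((0,0,126),t(345,290))]
f=lambda v:np.r_[np.concatenate([projw(c,s['tool_pos'],s['orientation'],T(v,P))[0]-o for P,o in ob]),np.concatenate([proj(ct,T(v,P))[0]-o for P,o in ot])]
r=least_squares(f,[.522,.212,.105],loss='soft_l1');v=r.x;print(v,f(v).reshape(-1,2).round(1))
rk=least_squares(lambda y:np.concatenate([projw(c,s['tool_pos'],s['orientation'],T(v,(-30,y[0]-45,136)))[0][1:]-w(0,553)[1],projw(c,s['tool_pos'],s['orientation'],T(v,(-30,y[0]+45,136)))[0][1:]-w(0,368)[1]]),[-110.]);print(rk.x,rk.fun)
"
```

```text
[0.52333041 0.21157488 0.1100958 ] [[-1.1  0.7]
 [ 2.4 -0. ]
 [-1.9  0.3]
 [ 0.1 -0.1]
 [-1.2 -0.4]
 [-1.  -0.7]
 [-0.4 -1. ]
 [ 0.5  2.8]]
[-112.26328067] [-0.53683259  0.5008894 ]
```

```bash
cat >> h.py <<'E'
V=[.523,.212,.108];YAW=.108
def tw(*P): return T(V,P)[0]
def axT(x,z): return axes(x,z,.108)
E
python3 -c "
from h import *
cmd(tw(-65,80,260),axT([0,1,0],[0,-1,-1]))"
```

```text
shift [0.4075 0.0981 0.2464] turn [ 0.0038 -0.4995  0.0027] dist 0.243 45.0
```

>>> jog_arm --motion '[0,0.41,0.1,0.246,0,-0.5,0,0,0.41,0.1,0.246,0,-0.5,0,0,0.41,0.1,0.246,0,-0.5,0,0,0.41,0.1,0.246,0,-0.5,0,0,0.41,0.1,0.246,0,-0.5,0,0,0.41,0.1,0.246,0,-0.5,0,0,0.41,0.1,0.246,0,-0.5,0,0,0.41,0.1,0.246,0,-0.5,0]'

```text
t: 2.95
tool_pos: [0.4504, 0.2849, 0.2562]
orientation: [1.641, 1.841, -0.688]
force: [-0.6, 0.1, 1.1]
opening: 0.0006
```

```bash
python3 -c "
from h import *
s=read_state();print(s['t'],s['tool_pos'],s['q'],s['opening'])
cmd(tw(-65,80,260),axT([0,1,0],[0,-1,-1]))
cmd(tw(-65,65,80),axT([0,1,0],[0,-1,-1]))
c=read_camera('scene');cv2.imwrite('pics/s4.png',c['frame'][:,:,::-1])"
```

```text
2.95 [0.45044012 0.28487539 0.25616705] [ 0.84543756  0.42230204  1.27935257 -0.60764411  1.96154604  0.6466755 ] 0.0005737669424633277
shift [-0.0058 -0.0015 -0.005 ] turn [0.0013 0.0038 0.0037] dist 0.004 0.5
shift [ 0.2291 -0.0007  0.2694] turn [0.0013 0.0038 0.0037] dist 0.177 0.5
```

View pics/s4.png

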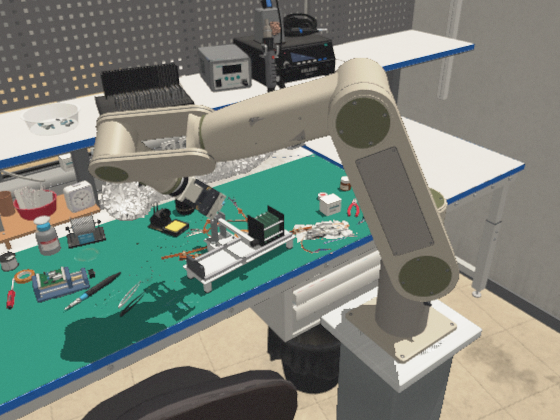

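The tilted tool is at about (215, 205) in the scene view, above the +y side of the gate. The path down is clear.

>>> jog_arm --motion '[0,0.057,0,0.067,0,0.004,0.004,0,0.115,0,0.135,0,0.004,0.004,0,0.17,0,0.2,0,0.004,0.004,0,0.2,0,0.235,0,0.004,0.004,0,0.229,0,0.269,0,0.004,0.004,0,0.229,0,0.269,0,0.004,0.004,0,0.229,0,0.269,0,0.004,0.004]'

```text
t: 3.7
tool_pos: [0.4558, 0.2707, 0.0884]
orientation: [1.662, 1.836, -0.664]
force: [-0.3, 0.4, 1.1]
opening: 0.0006
```

```bash
python3 -c "
from h import *
s=read_state();print(s['t'],s['tool_pos'],s['q'],s['force'])
cmd(tw(-65,-5,82),axT([0,1,0],[0,-1,-1]))
c=read_camera('wrist');cv2.imwrite('pics/w5.png',c['frame'][:,:,::-1])
c=read_camera('scene');cv2.imwrite('pics/s5.png',cv2.resize(c['frame'][140:300,160:320,::-1],None,fx=3.7,fy=3.7))"
```

```text
3.7 [0.45576649 0.27070823 0.0884048 ] [ 0.82293523  0.55542567  1.41835861 -0.56832255  1.7081262   0.80370774] [-0.30734228  0.4420085   1.10385467]
shift [-0.092  -0.0087  0.1079] turn [ 0.0045 -0.0066 -0.0073] dist 0.071 1.0
```

View pics/w5.png

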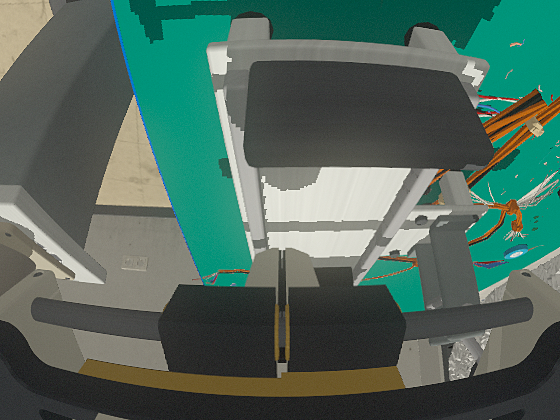

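View pics/s5.png

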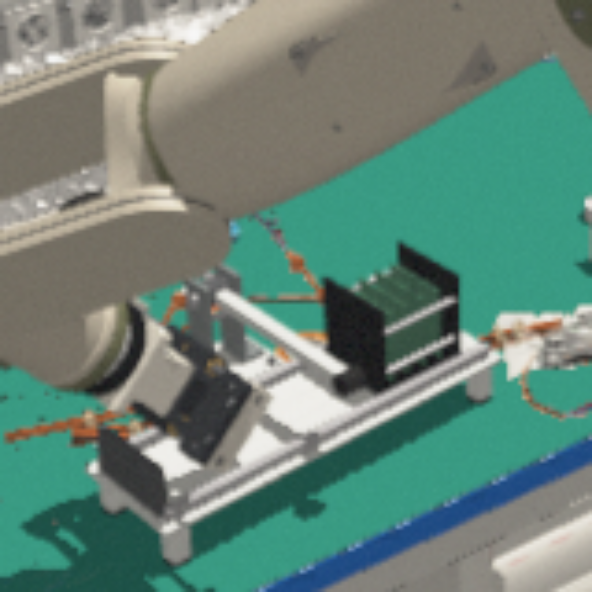

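The fingers are on the +y side of the bar, below its level, and nothing is touching. Now I'll slide them under it.

>>> jog_arm --motion '[0,-0.03,-0.003,0.036,0.0045,-0.006,-0.007,0,-0.06,-0.006,0.072,0.0045,-0.006,-0.007,0,-0.092,-0.009,0.108,0.0045,-0.006,-0.007,0,-0.092,-0.009,0.108,0.0045,-0.006,-0.007,0,-0.092,-0.009,0.108,0.0045,-0.006,-0.007]'

```text
t: 4.3
tool_pos: [0.4595, 0.2014, 0.0834]
orientation: [1.653, 1.839, -0.678]
force: [-0.2, -0.0, -0.6]
opening: 0.0003
```

```bash
python3 -c "
from h import *
s=read_state();print(s['t'],s['tool_pos'],s['force'])
cmd(tw(-65,-5,82),axT([0,1,0],[0,-1,-1]))
c=read_camera('wrist');cv2.imwrite('pics/w6.png',c['frame'][:,:,::-1])
c=read_camera('scene');cv2.imwrite('pics/s6.png',cv2.resize(c['frame'][190:290,180:320,::-1],None,fx=5,fy=5))
c=read_camera('top');cv2.imwrite('pics/t6.png',cv2.resize(c['frame'][175:295,120:280,::-1],None,fx=5,fy=5))"
```

```text
4.3 [0.45953769 0.20137781 0.08339086] [-0.17852064 -0.00171488 -0.59300378]
shift [ 0.0001 -0.0015  0.0038] turn [ 0.0014 -0.0018 -0.0014] dist 0.002 0.2
```

View pics/s6.png

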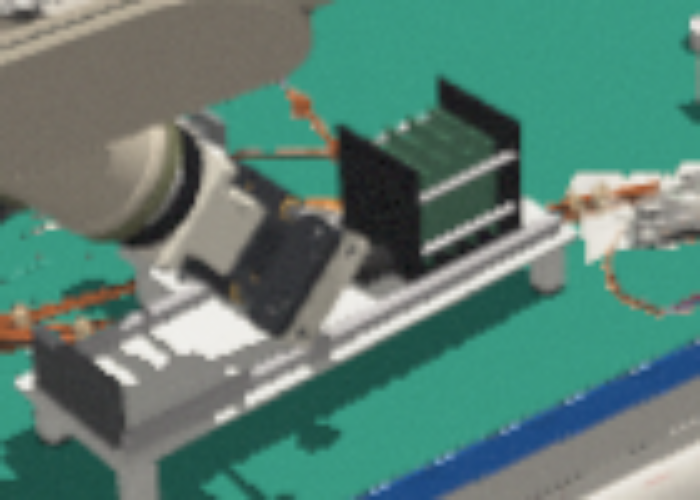

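View pics/w6.png

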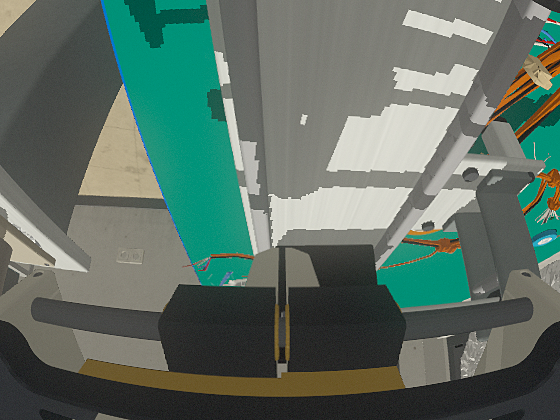

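View pics/t6.png

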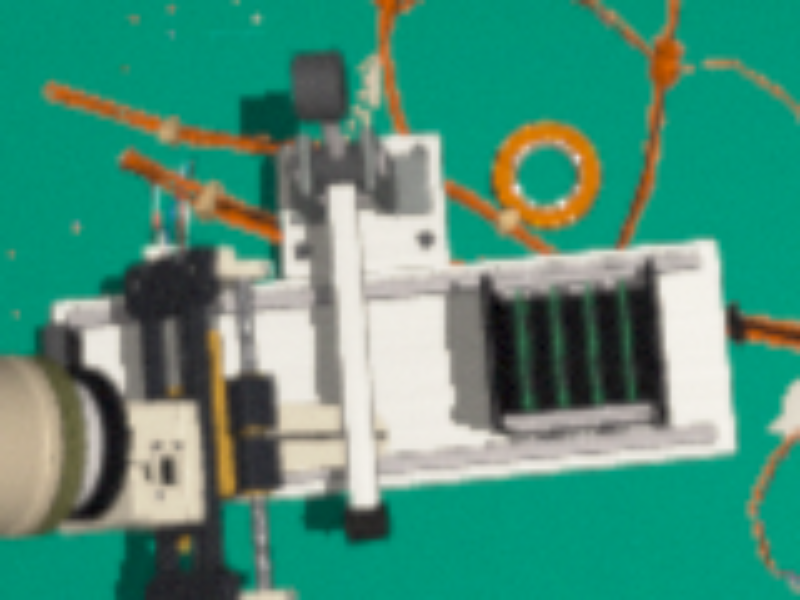

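```bash
python3 -c "
from h import *
R0=axT([0,1,0],[0,-1,-1]);s=read_state();Rc=R.from_rotvec(s['orientation'])
for a in np.arange(0,1.2,.07):
    dx=123*(1-np.cos(a))-6*np.sin(a);dz=10+123*np.sin(a)+6*(1-np.cos(a))
    p=tw(-65+dx,-5,82+dz); print(round(a,2),round(dx),round(dz),(Rc.inv().apply(p-s['tool_pos'])/.5).round(3))"
```

```text
0.0 0 10 [-0.016 -0.001 -0.011]
0.07 0 19 [-0.028 -0.001 -0.023]
0.14 0 27 [-0.04  -0.    -0.035]
0.21 1 36 [-0.053  0.002 -0.047]
0.28 3 44 [-0.064  0.005 -0.059]
0.35 5 53 [-0.076  0.01  -0.071]
0.42 8 61 [-0.088  0.016 -0.082]
0.49 12 69 [-0.099  0.022 -0.094]
0.56 16 76 [-0.11   0.03  -0.104]
0.63 20 84 [-0.12   0.039 -0.115]
0.7 25 91 [-0.13   0.049 -0.125]
0.77 31 97 [-0.139  0.06  -0.134]
0.84 36 104 [-0.148  0.072 -0.143]
0.91 43 109 [-0.156  0.085 -0.151]
0.98 50 115 [-0.164  0.098 -0.159]
1.05 57 120 [-0.171  0.112 -0.166]
1.12 64 124 [-0.177  0.127 -0.172]
1.19 72 128 [-0.183  0.143 -0.177]
```

>>> jog_arm --motion '[0,-0.016,0,-0.011,0,0,0,0,-0.028,0,-0.023,0,0,0,0,-0.04,0,-0.035,0,0,0,0,-0.053,0.002,-0.047,0,0,0,0,-0.064,0.005,-0.059,0,0,0,0,-0.076,0.01,-0.071,0,0,0,0,-0.076,0.01,-0.071,0,0,0]'

```text
t: 5.15
tool_pos: [0.4653, 0.2011, 0.1361]
orientation: [1.652, 1.839, -0.676]
force: [0.5, 0.3, 0.3]
opening: 0.0002
```

```bash
python3 -c "
from h import *
s=read_state();print(s['t'],s['tool_pos'],s['force'],s['wrist_torque'])
R0=R.from_matrix(R.from_rotvec(s['orientation']).as_matrix())
for a in np.arange(.35,1.2,.07):
    dx=123*(1-np.cos(a))-6*np.sin(a);dz=10+123*np.sin(a)+6*(1-np.cos(a))
    p=tw(-65+dx,-5,82+dz); print(round(a,2),(R0.inv().apply(p-s['tool_pos'])/.5).round(3))
c=read_camera('top');cv2.imwrite('pics/t7.png',cv2.resize(c['frame'][175:295,120:280,::-1],None,fx=5,fy=5))
c=read_camera('scene');cv2.imwrite('pics/s7.png',cv2.resize(c['frame'][170:290,180:320,::-1],None,fx=5,fy=5))"
```

```text
5.15 [0.46530061 0.20114368 0.13614439] [0.50542638 0.33319046 0.26577015] [ 0.41627526 -0.01346042  0.00253904]
0.35 [ 0.002 -0.002  0.003]
0.42 [-0.01   0.004 -0.009]
0.49 [-0.021  0.01  -0.02 ]
0.56 [-0.032  0.018 -0.031]
0.63 [-0.042  0.027 -0.041]
0.7 [-0.052  0.038 -0.051]
0.77 [-0.061  0.048 -0.06 ]
0.84 [-0.07   0.06  -0.069]
0.91 [-0.078  0.073 -0.078]
0.98 [-0.086  0.087 -0.085]
1.05 [-0.093  0.101 -0.092]
1.12 [-0.099  0.116 -0.098]
1.19 [-0.104  0.131 -0.104]
```

View pics/t7.png

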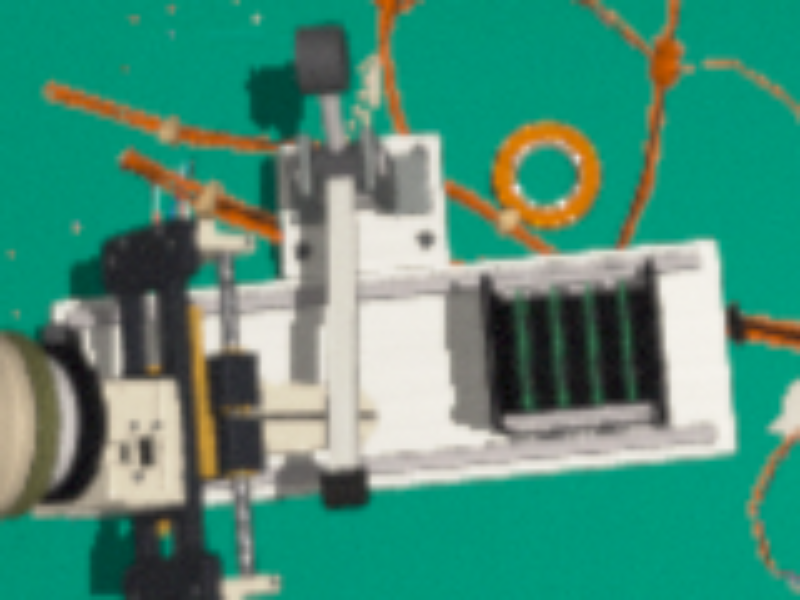

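View pics/s7.png

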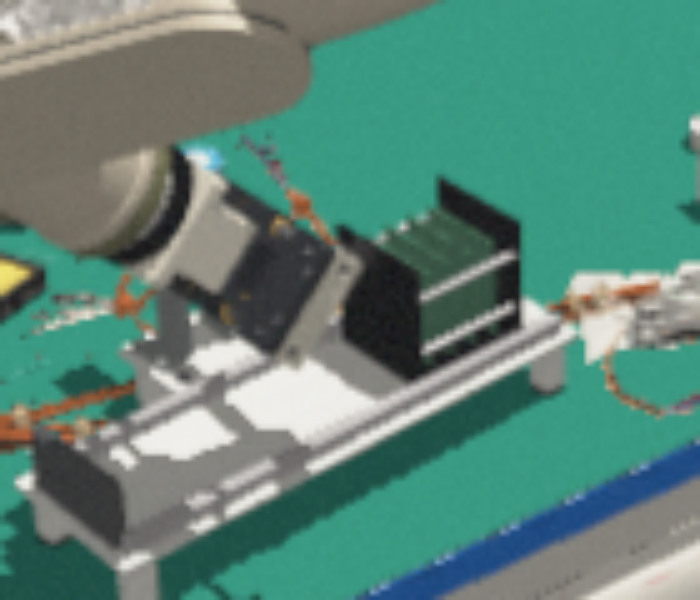

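The gate is rising on the fingers. I'll continue past the balance point.

>>> jog_arm --motion '[0,-0.016,0.007,-0.015,0,0,0,0,-0.032,0.018,-0.031,0,0,0,0,-0.042,0.027,-0.041,0,0,0,0,-0.052,0.038,-0.051,0,0,0,0,-0.061,0.048,-0.06,0,0,0,0,-0.07,0.06,-0.069,0,0,0,0,-0.078,0.073,-0.078,0,0,0,0,-0.086,0.087,-0.085,0,0,0]'

```text
t: 6.05
tool_pos: [0.5082, 0.205, 0.1957]
orientation: [1.651, 1.84, -0.679]
force: [-0.2, -0.5, 0.2]
opening: 0.0007
```

```bash
python3 -c "
from h import *
s=read_state();print(s['t'],s['tool_pos'],s['force'],s['wrist_torque'])
R0=R.from_matrix(R.from_rotvec(s['orientation']).as_matrix())
for a in np.arange(.98,1.3,.07):
    dx=123*(1-np.cos(a))-6*np.sin(a);dz=10+123*np.sin(a)+6*(1-np.cos(a))
    p=tw(-65+dx,-5,82+dz); print(round(a,2),(R0.inv().apply(p-s['tool_pos'])/.5).round(3))
c=read_camera('top');cv2.imwrite('pics/t8.png',cv2.resize(c['frame'][175:295,120:280,::-1],None,fx=5,fy=5))
"
```

```text
6.05 [0.50820679 0.2050309  0.19566456] [-0.20269545 -0.47761595  0.17424416] [ 0.3426621  -0.04694019 -0.04198176]
0.98 [-0.001 -0.    -0.002]
1.05 [-0.008  0.014 -0.009]
1.12 [-0.014  0.029 -0.015]
1.19 [-0.02   0.044 -0.021]
1.26 [-0.024  0.06  -0.025]
```

View pics/t8.png

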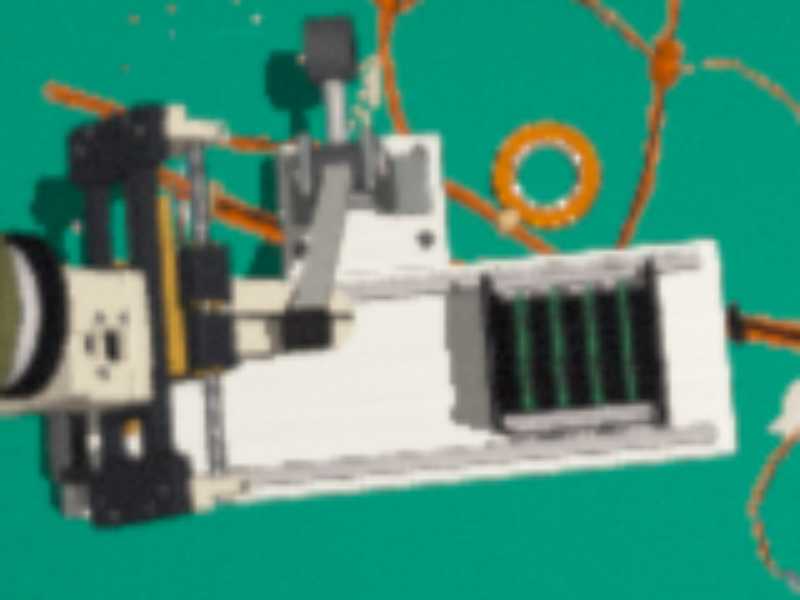

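```bash
python3 -c "
from h import *
c=read_camera('top')
for a in np.arange(.7,1.15,.1):
    print(round(a,2),(proj(c,tw(75-186*np.cos(a),0,120+186*np.sin(a)))[0]-[120,175])*5)"
```

```text
0.7 [320.46761329 414.36011776]
0.8 [313.94692089 384.96547723]
0.9 [307.55812882 352.5461219 ]
1.0 [301.3933129  317.47906294]
1.1 [295.54423404 280.20539436]
```

By the tip pixel at (308, 325), the gate is at about 0.98 rad, just past balance. I'll push a little further.

>>> jog_arm --motion '[0,-0.008,0.014,-0.009,0,0,0,0,-0.014,0.029,-0.015,0,0,0,0,-0.02,0.044,-0.021,0,0,0,0,-0.02,0.044,-0.021,0,0,0,0,-0.02,0.044,-0.021,0,0,0]'

```text
t: 6.65
tool_pos: [0.5307, 0.2077, 0.2106]
orientation: [1.653, 1.839, -0.677]
force: [-0.6, -0.5, -0.1]
opening: 0.0007
```

```bash
python3 -c "
from h import *
s=read_state();print(s['t'],s['tool_pos'],s['force'],s['wrist_torque'],s['q'])
c=read_camera('top');cv2.imwrite('pics/t9.png',cv2.resize(c['frame'][175:295,120:280,::-1],None,fx=5,fy=5))
c=read_camera('scene');cv2.imwrite('pics/s9.png',cv2.resize(c['frame'][150:290,180:320,::-1],None,fx=4.2,fy=4.2))
"
```

```text
6.65 [0.53072593 0.20772864 0.21060786] [-0.60578458 -0.53043622 -0.14061722] [ 0.33360642 -0.01827367 -0.00656015] [ 0.68133785  0.44032034  1.33669394 -0.65554017  1.79916186  0.56699133]
```

View pics/t9.png

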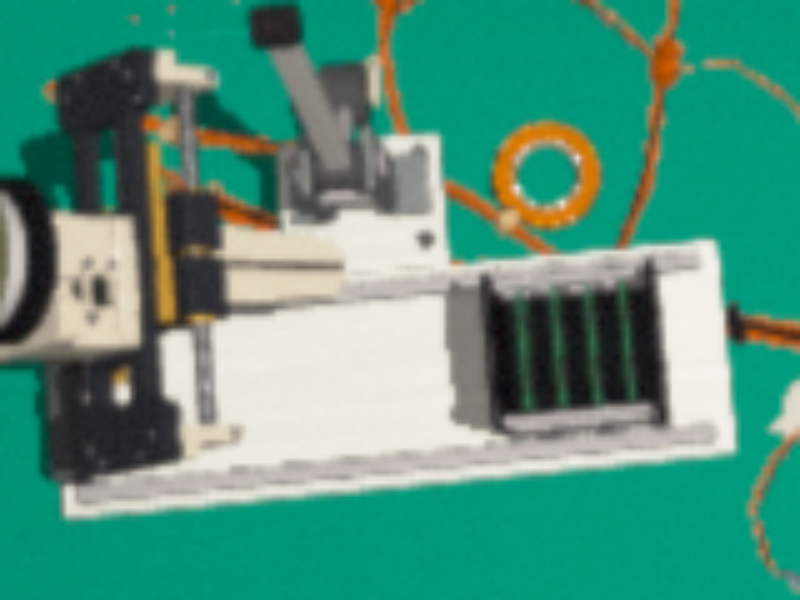

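View pics/s9.png

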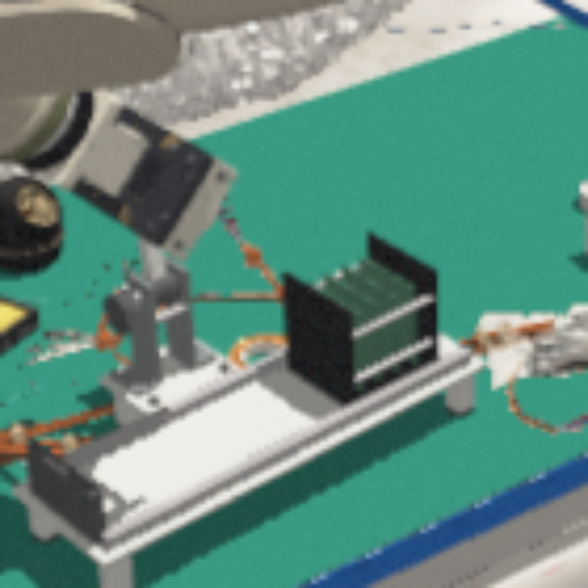

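The gate has swung over and stands raised: the tip is at (275, 25) in the top crop, beyond the hinge. Next I'll retreat up and toward the robot while taking the tilt off.

```bash
python3 -c "
from h import *
cmd(tw(-100,40,300),axT([0,1,0],[0,0,-1]))"
```

```text
shift [-0.0629 -0.213  -0.1914] turn [ 0.0023  0.4981 -0.0005] dist 0.147 44.8
```

>>> jog_arm --motion '[0,0,-0.09,-0.02,0,0,0,0,-0.02,-0.17,-0.1,0,0.1,0,0,-0.063,-0.213,-0.191,0,0.2,0,0,-0.063,-0.213,-0.191,0,0.3,0,0,-0.063,-0.213,-0.191,0,0.4,0,0,-0.063,-0.213,-0.191,0,0.5,0,0,-0.063,-0.213,-0.191,0,0.5,0,0,-0.063,-0.213,-0.191,0,0.5,0]'

```text
t: 7.55
tool_pos: [0.4194, 0.2394, 0.3005]
orientation: [2.101, 2.335, 0.01]
force: [-0.5, 0.7, 0.1]
opening: 0.0006
```

```bash
python3 -c "
from h import *
s=read_state();print(s['t'],s['tool_pos'],s['force'],s['q'])
cmd(tw(-60,-190,280),axT([-1,0,0],[0,0,-1]))
cmd(tw(-30,-215,260),axT([-1,0,0],[0,.15,-1]))"
```

```text
7.55 [0.41943011 0.23937609 0.30046581] [-0.45814651  0.74527239  0.070076  ] [ 0.41065605 -0.21527425  1.67658819  0.00221901  1.67458779  0.3052489 ]
shift [-0.4567  0.0809  0.0396] turn [ 4.3000e-03  5.0000e-04 -1.0015e+00] dist 0.233 90.1
shift [-0.5067  0.1408  0.0797] turn [-0.0701  0.075  -0.9994] dist 0.266 90.4
```

>>> jog_arm --motion '[0,-0.1,0.03,0,0,0,-0.1,0,-0.2,0.06,0.01,0,0,-0.2,0,-0.3,0.09,0.02,0,0,-0.3,0,-0.4,0.12,0.03,0,0,-0.4,0,-0.45,0.141,0.04,0,0,-0.5,0,-0.507,0.141,0.04,0,0,-0.6,0,-0.507,0.141,0.04,0,0,-0.7,0,-0.507,0.141,0.04,0,0,-0.75]'

```text
t: 8.35
tool_pos: [0.5161, -0.0062, 0.2785]
orientation: [0.56, 3.091, 0.005]
force: [-0.7, 0.4, -0.5]
opening: 0.0005
```

```bash
python3 -c "
from h import *
s=read_state();print(s['t'],s['tool_pos'],s['force'],s['q'])
cmd(tw(-30,-220,200),axT([-1,0,0],[0,.15,-1]))"
```

```text
8.35 [ 0.51613696 -0.00621201  0.27850032] [-0.73874861  0.44128816 -0.47257264] [-0.11361536 -0.11626332  1.62786463  0.00303348  1.62931622 -1.32567031]
shift [-0.004 -0.007  0.157] turn [-0.0911  0.0225 -0.2964] dist 0.079 28.0
```

>>> jog_arm --motion '[0,0,-0.007,0.05,-0.03,0.007,-0.1,0,0,-0.007,0.1,-0.06,0.015,-0.2,0,-0.004,-0.007,0.157,-0.091,0.022,-0.296,0,-0.004,-0.007,0.157,-0.091,0.022,-0.296,0,-0.004,-0.007,0.157,-0.091,0.022,-0.296]'

```text
t: 8.85
tool_pos: [0.5157, -0.0095, 0.1978]
orientation: [0.168, -3.116, -0.232]
force: [-0.0, -0.2, 0.7]
opening: 0.0001
```

```bash
python3 -c "
from h import *
s=read_state();print(s['t'],s['tool_pos'],s['force'],s['q'])
print(R.from_rotvec(s['orientation']).as_matrix().round(3))
cmd(tw(-30,-220,200),axT([-1,0,0],[0,.15,-1]))
cmd(tw(-30,-200,72),axT([-1,0,0],[0,.15,-1]))
c=read_camera('top');cv2.imwrite('pics/t10.png',cv2.resize(c['frame'][175:295,130:310,::-1],None,fx=4.4,fy=4.4))
c=read_camera('scene');cv2.imwrite('pics/s10.png',cv2.resize(c['frame'][150:290,180:340,::-1],None,fx=4.2,fy=4.2))
c=read_camera('wrist');cv2.imwrite('pics/w10.png',c['frame'][:,:,::-1])
"
```

```text
8.85 [ 0.51572989 -0.00954307  0.19777328] [-0.02866376 -0.21391345  0.69004375] [-0.2209653  -0.05367462  1.72278928  0.13974575  1.52537659 -1.90975616]
[[-0.994 -0.106 -0.02 ]
 [-0.108  0.983  0.147]
 [ 0.004  0.148 -0.989]]
shift [-0.0022 -0.0004 -0.0046] turn [ 0.0001 -0.0027 -0.0002] dist 0.003 0.2
shift [-0.0033  0.0012  0.2545] turn [ 0.0001 -0.0027 -0.0002] dist 0.127 0.2
```

View pics/t10.png

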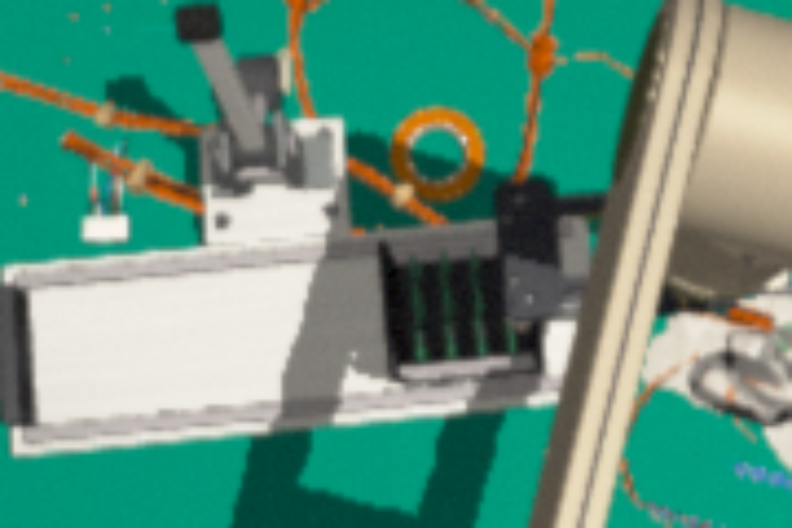

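View pics/s10.png

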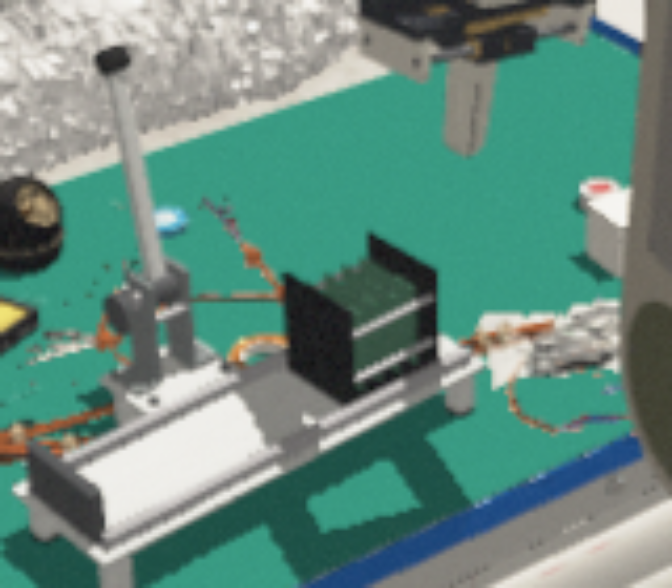

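View pics/w10.png

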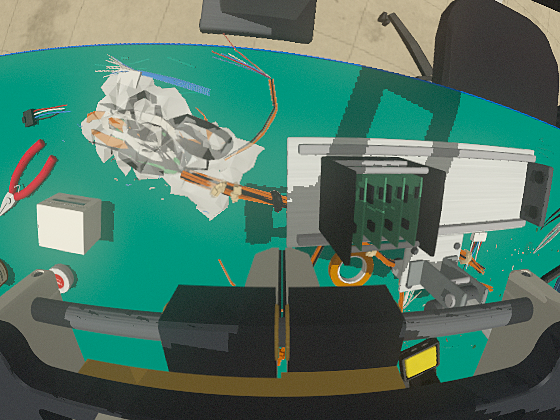

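The gate stands upright in the scene crop (post at (160, 330), tip at (113, 60)). The fingers are above the rack's rear. Now I'll descend behind the rack.

>>> jog_arm --motion '[0,-0.001,0,0.08,0,0,0,0,-0.002,0,0.16,0,0,0,0,-0.003,0.001,0.22,0,0,0,0,-0.003,0.001,0.258,0,0,0,0,-0.003,0.001,0.258,0,0,0,0,-0.003,0.001,0.258,0,0,0]'

```text
t: 9.6
tool_pos: [0.5173, 0.0103, 0.0739]
orientation: [0.168, -3.122, -0.23]
force: [-0.2, 0.1, 0.2]
opening: 0.0004
```

```bash
python3 -c "
from h import *
s=read_state();print(s['t'],s['tool_pos'],s['force'],s['q'])
for y in (-180,-160,-140,44): cmd(tw(-30,y,70),axT([-1,0,0],[0,.15,-1]))
c=read_camera('scene');cv2.imwrite('pics/s11.png',cv2.resize(c['frame'][170:290,180:340,::-1],None,fx=4.5,fy=4.5))
c=read_camera('wrist');cv2.imwrite('pics/w11.png',c['frame'][:,:,::-1])
"
```

```text
9.6 [0.51727251 0.01031394 0.07392767] [-0.22432759  0.13978263  0.21026493] [-0.18294728  0.05236905  1.85193964  0.14717807  1.28121897 -1.90644836]
shift [0.0052 0.0382 0.0136] turn [-0.0013  0.0009 -0.0002] dist 0.02 0.1
shift [0.0052 0.0778 0.0194] turn [-0.0013  0.0009 -0.0002] dist 0.04 0.1
shift [0.0052 0.1173 0.0253] turn [-0.0013  0.0009 -0.0002] dist 0.06 0.1
shift [0.0054 0.4814 0.0791] turn [-0.0013  0.0009 -0.0002] dist 0.244 0.1
```

View pics/s11.png

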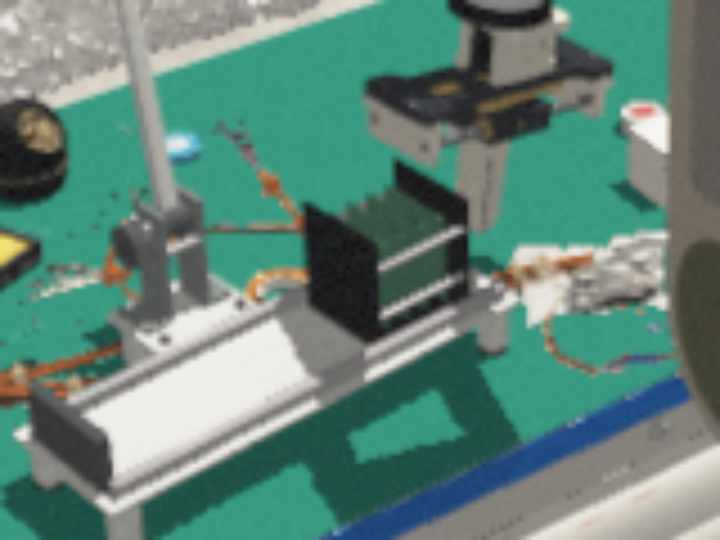

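View pics/w11.png

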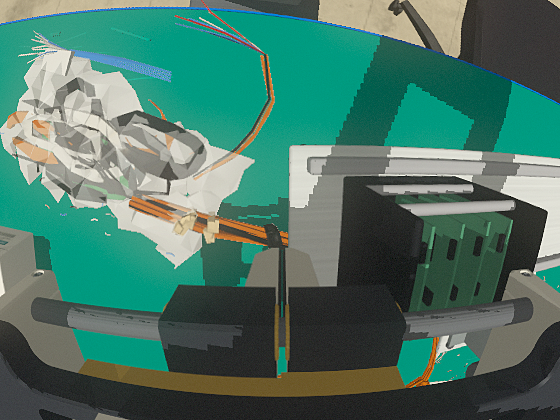

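>>> jog_arm --motion '[0,0.005,0.02,0.011,0,0,0,0,0.005,0.038,0.014,0,0,0,0,0.005,0.056,0.016,0,0,0,0,0.005,0.074,0.019,0,0,0,0,0.005,0.092,0.022,0,0,0,0,0.005,0.11,0.024,0,0,0,0,0.005,0.117,0.025,0,0,0]'

```text
t: 10.4
tool_pos: [0.5093, 0.0699, 0.0712]
orientation: [0.169, -3.125, -0.229]
force: [0.6, -2.1, 1.5]
opening: 0.0006
```

```bash
python3 -c "
from h import *
s=read_state();print(s['t'],s['tool_pos'],s['force'])
for y in (-40,44): cmd(tw(-30,y,70),axT([-1,0,0],[0,.15,-1]))
c=read_camera('scene');cv2.imwrite('pics/s12.png',cv2.resize(c['frame'][170:290,180:340,::-1],None,fx=4.5,fy=4.5))
c=read_camera('wrist');cv2.imwrite('pics/w12.png',c['frame'][:,:,::-1])
"
```

```text
10.4 [0.50933295 0.06993278 0.07124886] [ 0.57129306 -2.07503525  1.4804962 ]
shift [0.0023 0.197  0.0316] turn [-0.0016  0.0025  0.0002] dist 0.1 0.3
shift [0.0023 0.3632 0.0561] turn [-0.0016  0.0025  0.0002] dist 0.184 0.3
```

View pics/s12.png

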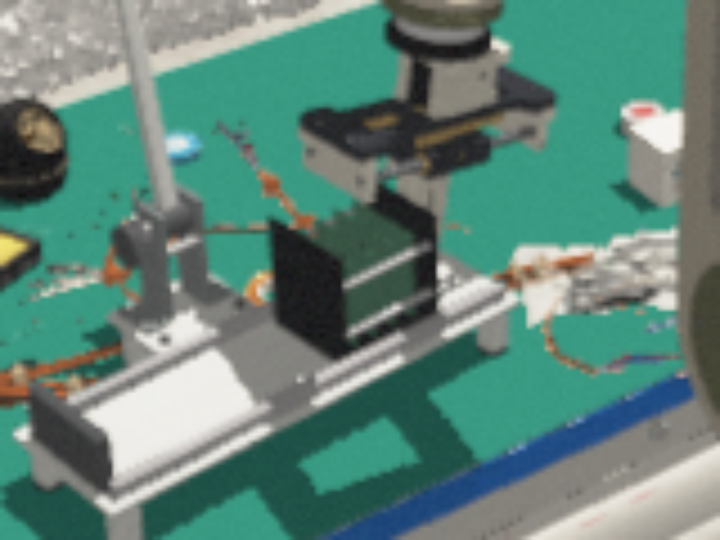

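View pics/w12.png

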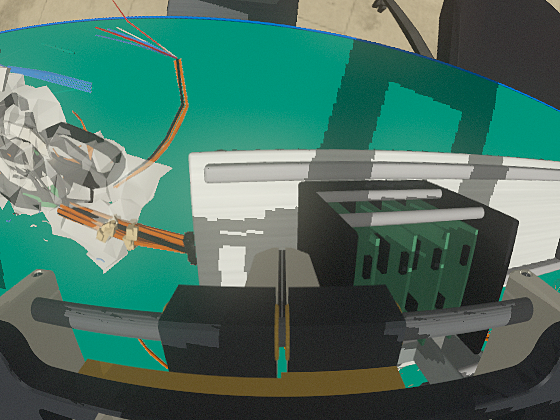

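The rack is sliding flat with about 2 N of push. I'll continue.

>>> jog_arm --motion '[0,0.002,0.025,0.006,0,0,0,0,0.002,0.05,0.01,0,0,0,0,0.002,0.075,0.014,0,0,0,0,0.002,0.1,0.017,0,0,0,0,0.002,0.125,0.021,0,0,0,0,0.002,0.15,0.025,0,0,0,0,0.002,0.175,0.028,0,0,0,0,0.002,0.197,0.031,0,0,0]'

```text
t: 11.3
tool_pos: [0.497, 0.17, 0.0699]
orientation: [0.17, -3.124, -0.23]
force: [-0.5, -1.1, -2.0]
opening: 0.0004
```

```bash
python3 -c "
from h import *
s=read_state();print(s['t'],s['tool_pos'],s['force'])
for y in (35,55): cmd(tw(-30,y,70),axT([-1,0,0],[0,.15,-1]))
c=read_camera('scene');cv2.imwrite('pics/s13.png',cv2.resize(c['frame'][150:290,180:340,::-1],None,fx=4.2,fy=4.2))
c=read_camera('top');cv2.imwrite('pics/t13.png',cv2.resize(c['frame'][175:295,120:280,::-1],None,fx=5,fy=5))
c=read_camera('wrist');cv2.imwrite('pics/w13.png',c['frame'][:,:,::-1])
"
```

```text
11.3 [0.49698016 0.17004515 0.0698852 ] [-0.48719264 -1.14248228 -2.03392474]
shift [-0.0008  0.1463  0.0214] turn [-0.0013  0.0018  0.0005] dist 0.074 0.2
shift [-0.0008  0.1858  0.0273] turn [-0.0013  0.0018  0.0005] dist 0.094 0.2
```

View pics/s13.png

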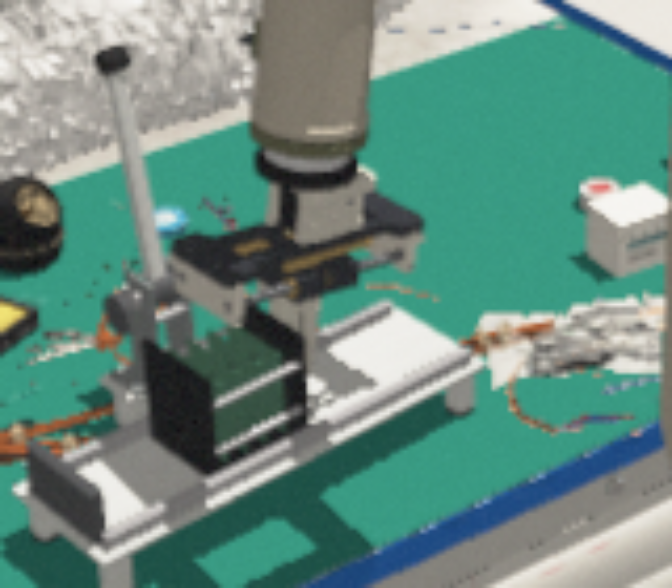

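View pics/t13.png

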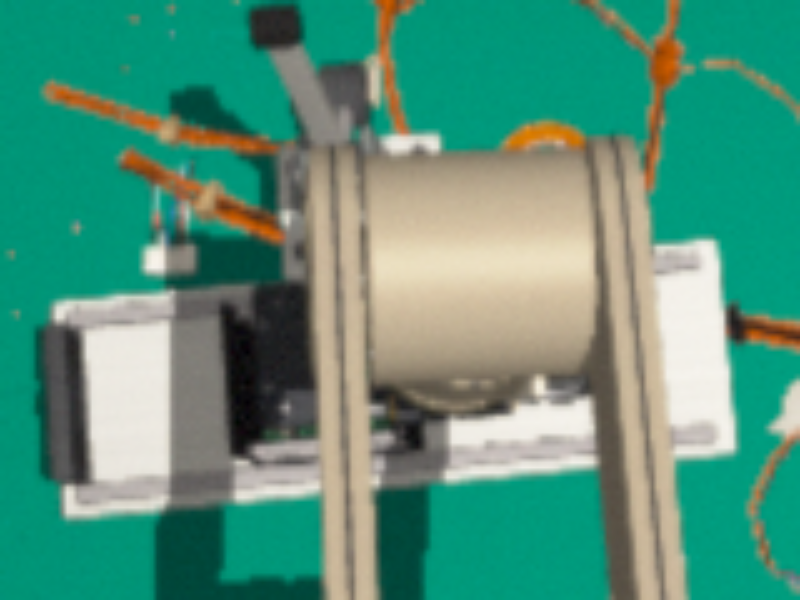

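View pics/w13.png

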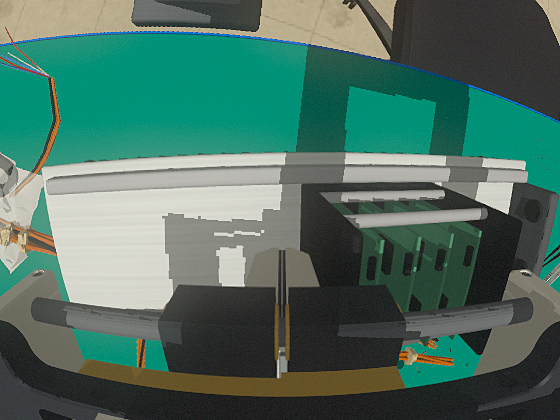

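```bash
python3 -c "
from h import *
c=read_camera('top');f=210/np.tan(np.radians(c['vertical_fov']/2));M=c['world_from_camera']
for px in [(470,150),(470,375)]:
  u,v=120+px[0]/5,175+px[1]/5
  d=M[:3,:3]@[(u-c['cx'])/f,(v-c['cy'])/f,1]
  for z in (.35,.45): print(px,z,(M[:3,3]+d*(z-M[2,3])/d[2]).round(3))"
```

```text
(470, 150) 0.35 [0.563 0.126 0.35 ]
(470, 150) 0.45 [0.545 0.116 0.45 ]
(470, 375) 0.35 [0.465 0.124 0.35 ]
(470, 375) 0.45 [0.455 0.114 0.45 ]
```

The wrist's outer edge is at x ≤ 0.56 and the raised gate is at x ≥ 0.60, so there is clearance. I'll continue.

>>> jog_arm --motion '[0,0,0.02,0.003,0,0,0,0,0,0.04,0.006,0,0,0,0,0,0.06,0.009,0,0,0,0,0,0.08,0.012,0,0,0,0,0,0.098,0.015,0,0,0,0,0,0.116,0.018,0,0,0,0,0,0.132,0.02,0,0,0,0,0,0.146,0.022,0,0,0]'

```text
t: 12.3
tool_pos: [0.4892, 0.2434, 0.0699]
orientation: [0.171, -3.124, -0.23]
force: [-0.3, -2.4, 1.4]
opening: 0.0005
```

```bash
python3 -c "
from h import *
s=read_state();print(s['t'],s['tool_pos'],s['force'])
for y in (45,55): cmd(tw(-30,y,70),axT([-1,0,0],[0,.15,-1]))
c=read_camera('scene');cv2.imwrite('pics/s14.png',cv2.resize(c['frame'][150:290,180:320,::-1],None,fx=4.2,fy=4.2))
c=read_camera('wrist');cv2.imwrite('pics/w14.png',c['frame'][:,:,::-1])
"
```

```text
12.3 [0.48918196 0.24335565 0.06992272] [-0.26925088 -2.3994562   1.38940086]
shift [-0.0005  0.0202  0.0028] turn [-0.0013  0.002   0.001 ] dist 0.01 0.2
shift [-0.0005  0.04    0.0058] turn [-0.0013  0.002   0.001 ] dist 0.02 0.2
```

View pics/s14.png

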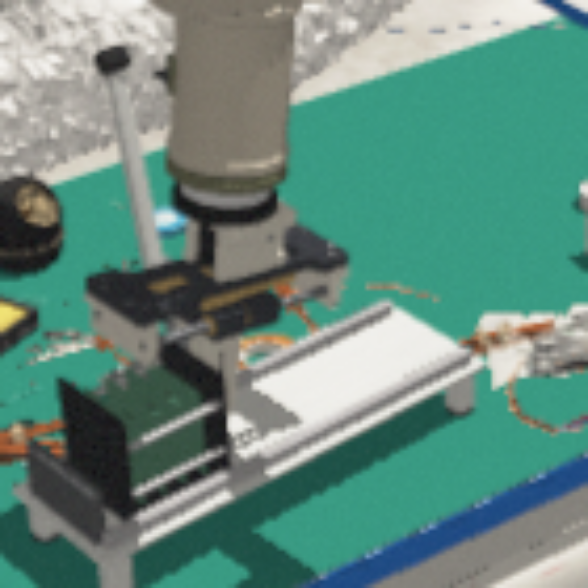

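View pics/w14.png

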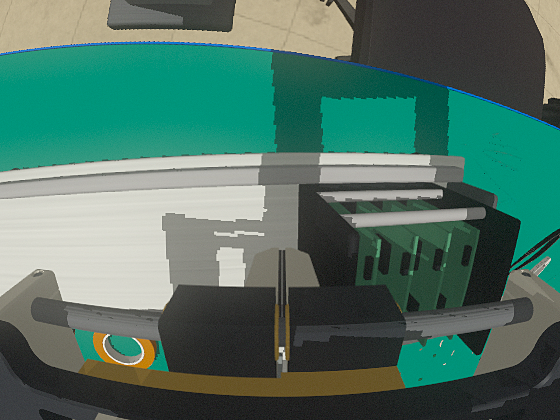

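>>> jog_arm --motion '[0,0,0.004,0.001,0,0,0,0,0,0.008,0.001,0,0,0,0,0,0.012,0.002,0,0,0]'

```text
t: 12.7
tool_pos: [0.4883, 0.2496, 0.0696]
orientation: [0.171, -3.123, -0.231]
force: [-0.2, -2.4, 2.6]
opening: 0.0004
```

>>> jog_arm --motion '[0,0,0.004,0.001,0,0,0,0,0,0.007,0.001,0,0,0]'

```text
t: 12.9
tool_pos: [0.4879, 0.2531, 0.0696]
orientation: [0.171, -3.123, -0.231]
force: [0.2, -2.5, -0.7]
opening: 0.0001
```

>>> jog_arm --motion '[0,0,0.004,0.001,0,0,0,0,0,0.006,0.001,0,0,0]'

```text
t: 13.1
tool_pos: [0.4876, 0.2563, 0.0696]
orientation: [0.171, -3.123, -0.231]
force: [0.3, -1.8, -0.1]
opening: 0.0003
```

>>> jog_arm --motion '[0,0,0.003,0,0,0,0,0,0,0.006,0.001,0,0,0]'

```text
t: 13.3
tool_pos: [0.4872, 0.2578, 0.0695]
orientation: [0.171, -3.123, -0.226]
force: [-2.7, -17.0, 9.1]
opening: 0.0006
```

>>> jog_arm --motion '[0,0,0.003,0,0,0,0,0,0,0.006,0.001,0,0,0]'

```text
t: 13.5
tool_pos: [0.4872, 0.2579, 0.0695]
orientation: [0.171, -3.123, -0.218]
force: [-1.7, -26.1, 12.9]
opening: 0.0006
```

```bash
python3 -c "
from h import *
s=read_state();print(s['t'],s['tool_pos'],s['force'])
cmd(tw(-30,55,70),axT([-1,0,0],[0,.15,-1]))
c=read_camera('wrist');cv2.imwrite('pics/w15.png',cv2.resize(c['frame'][120:330,280:560,::-1],None,fx=2.7,fy=2.7))
c=read_camera('scene');cv2.imwrite('pics/s15.png',cv2.resize(c['frame'][220:290,170:250,::-1],None,fx=8,fy=8,interpolation=cv2.INTER_CUBIC))
"
```

```text
13.5 [0.48717128 0.25790461 0.06953447] [ -1.69850258 -26.11659802  12.90549882]
shift [-0.0014  0.011   0.0006] turn [-0.0062  0.0009  0.0011] dist 0.006 0.6
```

View pics/w15.png

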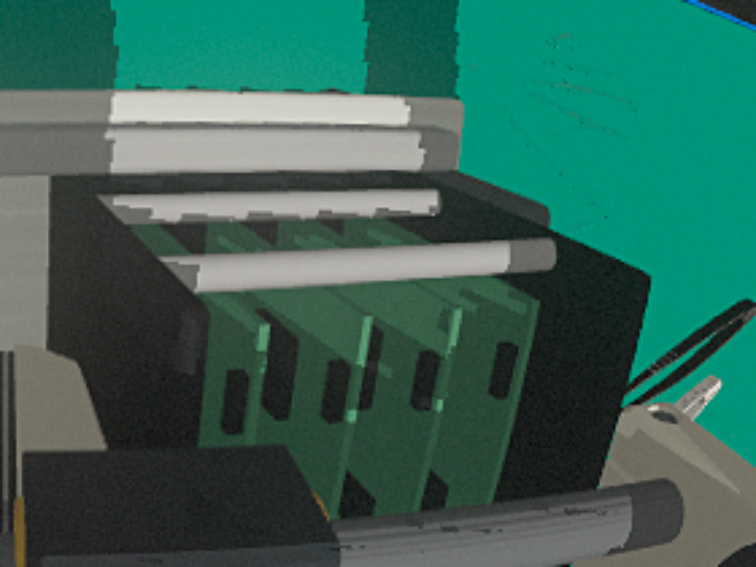

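View pics/s15.png

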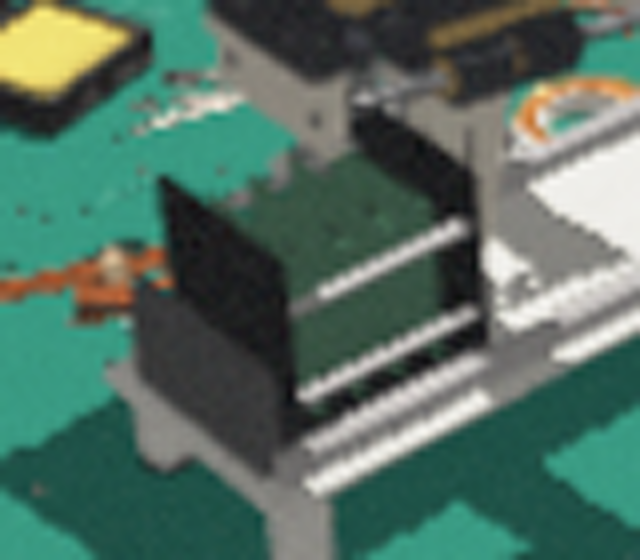

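The force jump to 26 N with no more travel shows the rack is seated on the stop. I'll back straight off, then go up.

>>> jog_arm --motion '[0,0,-0.01,-0.0015,0,0,0,0,0,-0.02,-0.003,0,0,0,0,0,-0.05,-0.0075,0,0,0,0,0,-0.1,-0.015,0,0,0,0,0,-0.16,-0.024,0,0,0,0,0,-0.22,-0.033,0,0,0,0,0,-0.28,-0.042,0,0,0,0,0,-0.28,-0.042,0,0,0]'

```text
t: 14.4
tool_pos: [0.5031, 0.1138, 0.071]
orientation: [0.166, -3.124, -0.217]
force: [0.5, 0.5, -0.1]
opening: 0.0008
```

```bash
python3 -c "
from h import *
s=read_state();print(s['t'],s['tool_pos'],s['force'])
cmd(tw(-60,-260,330),axT([-1,0,0],[0,0.15,-1]))
cmd(tw(-30,-100,200),axT([-1,0,0],[0,0.15,-1]))
"
```

```text
14.4 [0.50307204 0.11375247 0.07096069] [ 0.51920745  0.47017293 -0.12040331]
shift [ 0.0577 -0.2544 -0.5586] turn [-0.0067  0.0013 -0.0009] dist 0.308 0.6
shift [-0.0013  0.0268 -0.2568] turn [-0.0067  0.0013 -0.0009] dist 0.129 0.6
```

>>> jog_arm --motion '[0,0,-0.03,-0.09,0,0,0,0,0.01,-0.06,-0.18,0,0,0,0,0.02,-0.1,-0.27,0,0,0,0,0.03,-0.14,-0.36,0,0,0,0,0.04,-0.18,-0.45,0,0,0,0,0.057,-0.254,-0.558,0,0,0,0,0.057,-0.254,-0.558,0,0,0,0,0.057,-0.254,-0.558,0,0,0]'

```text
t: 15.2
tool_pos: [0.4925, -0.0538, 0.3315]
orientation: [0.164, -3.128, -0.216]
force: [0.2, 1.1, -0.8]
opening: 0.0004
```

```bash
python3 -c "
from h import *
s=read_state();print(s['t'],s['tool_pos'],s['force'],s['dq'].round(3))
c=read_camera('top');overlay(c,V,106,(120,175,280,295),5,'pics/t16.png',1.75);cv2.imwrite('pics/t16b.png',c['frame'][:,:,::-1])
c=read_camera('scene');cv2.imwrite('pics/s16.png',cv2.resize(c['frame'][150:290,170:330,::-1],None,fx=4.2,fy=4.2))
"
```

```text
15.2 [ 0.49252055 -0.05381834  0.33154245] [ 0.17917142  1.07290835 -0.83715886] [ 0.041  0.023  0.076  0.012 -0.03   0.028]
```

View pics/t16.png

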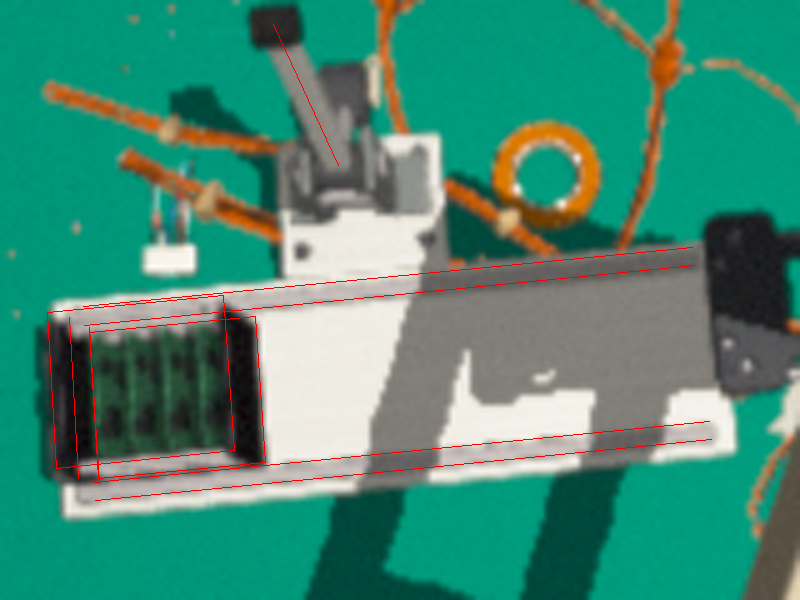

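View pics/s16.png

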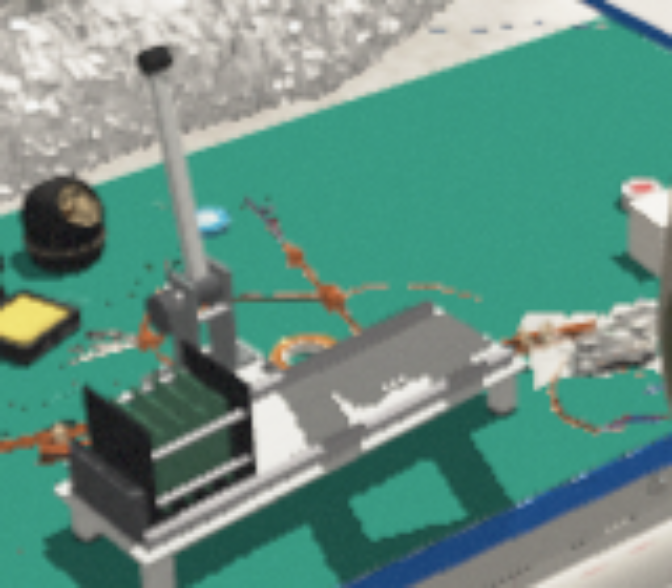

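View pics/t16b.png

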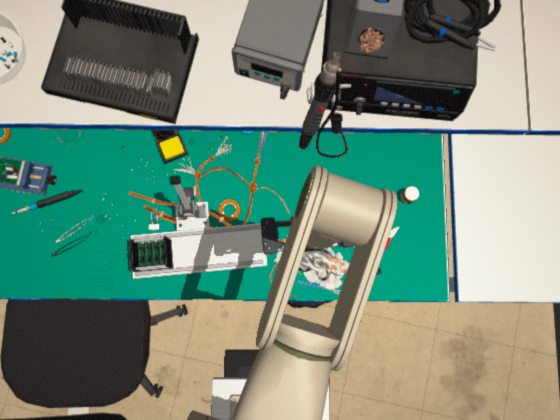

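The rack fits the seated model in the overlay, the gate tip lies on the 1.75 rad line, and the bystanders are where they were. The robot is clear, so I'll hand in.

```bash
python3 -c "
from plant import *
s=read_state();print(s['t'],s['force']);print(close_job())"
```

```text
15.3 [-0.70325014  0.54166617 -0.86152075]
the job is handed in; nothing more can be done
None
```

The gate is up on its upper stop and the rack is against the end stop. The job was handed in at 15.3 s with the robot clear of everything.

**Gate:** I slid the shut fingers under the gate arm and raised it along its arc to past 1 rad. It then swung over by itself, and the last picture shows it still raised, lying along the 1.75 rad line.

**Rack:** I pushed it along the channel at fingertip height with about 2 N. At the stop the force jumped to 26 N with no further travel, and I backed straight off.

**Last checks:**
- The rack matches the seated outline (y = 106 mm) to about one pixel (2.7 mm) in the top view. That is too coarse to rule out a very small rebound off the rubber pads.
- The bystanders behind the track had not moved. The carton, tin and jar to the right also looked in place. The arm mostly hid the cutter in the last top view, and I did not check the black connector separately, but the robot never worked near either.
- The force reading was near zero at the end.
- My fit of the track's position left a few pixel errors of 2–3, mainly along the bar where my sighting points were guesses. No contact point was noticeably off because of it.

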